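Stow the charger in the push-to-open drawer

TASK

Put the white charger block away in the drawer of the low desk organiser: push the drawer front in until its touch latch lets go and the drawer springs out, set the charger inside, then push the drawer home until it latches and stays shut by itself. Feel for the latch and do not force it: never load the organiser with more than 15 N. Leave everything else on the desk as it is.

Things in the scene. Friction and masses are not known exactly. Their poses are not given: they have to be found in the camera images.
- organiser: Low white desk organiser, fixed to the desk, 250 mm wide (y), 180 mm deep (x), 68 mm high. Origin: on the desk below the middle of the carcass's front edge; x points into the organiser, away from the robot, y left, z up. One handleless drawer fills its front. A tissue pack lies on its top, from 110 mm behind the front edge.
- tray_front (a point): Middle of the outer face of the drawer's front panel, 32 mm above the desk. Axes as the organiser's: push along +x. The panel is 206 mm wide, 46 mm high (9 to 55 mm above the desk), 22 mm thick, plain pale wood; latched shut, its face stands 22 mm proud of the carcass's front edge; fully pressed it still stands proud.
- tray_floor (a point): Point on the drawer's inner floor, 10 mm above the desk, on its mid-line, 35 mm behind the front panel's inner face; moves with the drawer. With the drawer sprung out it is the middle of the 70 mm deep opening between front panel and carcass. Inside, the drawer is 186 mm wide and 95 mm deep; side and back walls reach 40 mm above the desk; loads up to 45 mm high pass under the top.
- tray (a joint): Drawer travel, m: 0 latched (+-0.002), 0.070 sprung out, negative pressed in past shut. Pressing in 5.5 to 13.5 mm past shut (hidden, varies) and pausing 0.3 s frees it; a firm stop is 1.5 mm deeper. Withdrawn, the drawer springs out in 2 s. To relatch from fully out, push past shut by 6 mm or to the stop, let go: it returns to 0. Spring 1.2 N out, 4 N shut, 4.6 N at stop; damping 30 N per m/s.
- charger_mid (a point): Centre of the loose charger block: white plastic, 40 x 40 mm, 34 mm high, edges rounded, two small dark slots on top, about 90 g. Stands upright on the desk; this point is 17 mm above its underside; axes along its sides.
- eraser: Bystander: flat white eraser in a paper sleeve, 50 x 22 x 14 mm; origin under its centre, x along it.
- tangerine: Bystander: tangerine, 66 mm across, 50 mm high; origin under its centre.
- glue_stick: Bystander: standing white glue stick, 26 mm across, 85 mm high; origin under its centre.
- mouse: Bystander: black computer mouse, 100 x 58 x 34 mm; origin under its centre, x along it.
- pen_mug: Bystander: empty white mug, 76 mm across, 90 mm high; origin under its centre.
- tissue_pack: Bystander: tissue pack 55 x 105 x 26 mm lying on the organiser's top; origin under its centre.
There are look-alikes about, which are no part of the job. What is shaped like the part that bears charger_mid but pink is not meant.

How it is judged (in metres and radians):
On the way, in this order (a step that is already met when the one before it is completed fails the run):
1. the drawer has sprung out (value of joint tray above 0.06 m), for 0.2 s.
2. the charger stands in the open drawer (x of charger_mid in the frame of tray_floor between -0.037 and 0.062 m and y of charger_mid in the frame of tray_floor between -0.095 and 0.095 m and z of charger_mid in the frame of tray_floor between 0.008 and 0.026 m and value of joint tray above 0.04 m), for 0.2 s.
At the end, for the whole second after the job is handed in: The drawer is latched shut by itself (within 3 mm of its shut position), with the charger lying inside on its floor (x of charger_mid in the frame of tray_floor between -0.037 and 0.062 m and y of charger_mid in the frame of tray_floor between -0.095 and 0.095 m and z of charger_mid in the frame of tray_floor between 0.008 and 0.026 m and value of joint tray between -0.003 and 0.003 m); the robot touches nothing.
It fails at once if more than 15 N between the robot and the organiser or its drawer (contact force between organiser and the fingers above 15 N or contact force between organiser and the arm above 15 N).
It fails at once if another thing on the desk or organiser is shifted by more than 30 mm (distance of any of eraser, tangerine, glue_stick, mouse, pen_mug, tissue_pack from where it was at the start of the episode above 0.03 m).
It also fails if it takes over 72 s, if anything falls off the work surface, if the arm or the gripper's body presses on something with over 40 N, if the wrist force passes 120 N, or if a joint passes its speed limit or range.

ROBOT

A 6-joint arm with a two-finger parallel gripper is mounted at the origin on the work surface. World frame = base frame: x ahead of the robot, y to its left, z up, the work surface at z = 0. Lengths are in mm, angles in rad, forces in N, time in s.
With the tool pointing down it reaches from about 350 to 875 mm from the base axis. Payload 4.2 kg.
Tool frame: the origin (TCP) lies at the very end of the fingers, on their centre line; the grasp point (between the pads) lies 19 mm behind it (arm.grip_point_offset is the distance from the TCP to the grasp point, in mm); z points along the fingers, y is the direction in which the jaws open and shut (so a half turn about z gives the same grasp; the last joint's range is limited). The gripper opens to 85 mm and grips with 20 to 120 N. Pads are 22 mm wide; open, the fingers measure 114 mm over their backs; the gripper's body (76 mm by 85 mm) begins 54 mm behind the grasp point. The pads swing forward as they close: fully open they stand 13 mm farther back than shut.
Start: joints at [-0.981, 0.385, 0.008, 0, -1.194, -0.259], TCP at [203.015, -591.087, 231.312] pointing down, gripper open.
Joint ranges: [-3.14, 3.14], [-1.21, 2.06], [-1.07, 1.41], [-3.16, 2.05], [-2.99, -0.16], [-3.1, 3.1]. Speed limits (rad/s): [2.79, 2.79, 3.14, 3.14, 3.14, 3.14].

INTERFACE

Orientations are given as a unit quaternion [x, y, z, w].
In Python, from bench import arm gives the robot as it stands.
- The arm moves only by the tool drive_tool, never from a script. Its argument "steps" is a list of rows, each a list of 5 numbers: the shift along the tool's x, y, z in m, then the turn about the tool's z in degrees, then the finger opening in m, from 0 to 0.0854. A call has 1 to 20 rows; each row shifts and turns the commanded pose from where the row before left it, along the tool's axes as they then stand; what a row does not reach is not made up. A row lasts 1/10 s, in which the tool goes at most 50 mm and 8.59 degrees, less where a joint would pass 70% of its speed; a pose out of reach is approached as far as the arm can. A call is refused whole if a number of a shift passes 0.05 or a number of a turn 8.59, either way. A call with a gripper value outside its range is refused whole. The fingers move at their own pace and stop on an object; the grip force is fixed at half the most. Time passes only in rows, so rows that do not move let the fingers close. It gives the time, the measured TCP pose, the force and the opening at its end, in the units of the state.
- arm.read_state(): the state, without advancing time (a new reading comes with each control period).
- arm.get_image(name): name is "side" or "top" or "wrist"; returns (picture, depth): 384x512x3 uint8, blue, green, red; 384x512 float32, mm along the optical axis (not along the pixel's ray), 0 where there is no reading.
- arm.camera_params(name): a dict with "K" (3x3 intrinsics, pixels), "dist" ([k1, k2, p1, p2, k3] as OpenCV has them; the pictures are not rectified), "world_to_cam" (4x4, takes a point from world to camera coordinates); the wrist camera has in their place "mount" (4x4, takes a point from camera to tool coordinates, whose origin is the TCP and whose axes are the flange's). Camera axes: x right, y up, looking along -z (the intrinsics and any distortion apply to the point x, -y, -z); pixel columns grow to the right and rows downward; lengths in mm; the calibration is good to about 2 mm. A picture is of the moment at which its call begins: read the wrist's pose just before it. camera_params takes no time and is no camera call.
- arm.job_done(): hands the job in, once; it reports no verdict.
The state is a dict: "clock": time; "joints": joint angles; "joint_vel": joint speeds; "joint_efforts": joint torques, N m; "position": TCP position; "ee_rot": TCP orientation; "contact_force": force on the tool from outside, world axes, zero at the start; "wrist_torque": the same for the moment, N m; "gripper_width": finger opening in mm.
Only numpy, scipy, OpenCV 4.12 (cv2) and the standard library are available. Lean on these libraries where they do the work, as an engineer would, in place of code of your own. Each camera call takes 0.05 s, during which the arm holds its last target.

## Working session

There is one attempt and no reset: what is moved stays moved. The work goes in short steps, Python scripts to look and compute and a tool call to move; the robot and the scene stay as the last step left them, time stands still between calls to the robot, and variables do not carry over. Pictures are saved under pics/ and viewed, and the job is handed in when it is done.

Besides the shell and the picture viewer there is one more tool, called after "Emit:" as name([rows], argument=value, ...), one row to a line, values as JSON. drive_tool: Moves the arm, as the interface text tells. Its arguments: {"type":"object","properties":{"steps":{"type":"array"}},"required":["steps"]}

```bash
mkdir -p pics; cat > h.py <<'E'
import numpy as np, cv2
from bench import arm
from scipy.spatial.transform import Rotation as R
def cam(name,st=None):
    p=arm.camera_params(name)
    if name=='wrist':
        T=np.eye(4);T[:3,:3]=R.from_quat(st['ee_rot']).as_matrix();T[:3,3]=st['position']
        return np.array(p['K']),np.array(p['dist']),T@np.array(p['mount'])
    return np.array(p['K']),np.array(p['dist']),np.linalg.inv(np.array(p['world_to_cam']))
def rays(c,uv):
    K,d,T=c
    n=cv2.undistortPoints(np.array(uv,float).reshape(-1,1,2),K,d).reshape(-1,2)
    v=np.c_[n[:,0],-n[:,1],-np.ones(len(n))]
    return T[:3,3],(T[:3,:3]@v.T).T
def plane(c,uv,z):
    o,v=rays(c,uv); return o+v*((z-o[2])/v[:,2])[:,None]
def depthpts(c,uv,dep):
    o,v=rays(c,uv); return o+v*np.array([dep[int(b),int(a)] for a,b in uv])[:,None]
def proj(c,P):
    K,d,T=c; q=(np.linalg.inv(T)@np.c_[np.array(P,float).reshape(-1,3),np.ones(len(np.array(P).reshape(-1,3)))].T).T[:,:3]
    q=q*[1,-1,-1]; return cv2.projectPoints(q,np.zeros(3),np.zeros(3),K,d)[0].reshape(-1,2)
E
python3 - <<'E'
from h import *
st=arm.read_state();print(st)
for n in ['side','top','wrist']:
    im,d=arm.get_image(n);np.savez(f'{n}0.npz',im=im,d=d);cv2.imwrite(f'pics/{n}0.png',cv2.resize(im,(768,576)))
    c=cam(n,st);print(n,c[0].round(1).tolist(),c[1],c[2].round(2).tolist())
E
```

```text
{'clock': 0.0, 'joints': array([-9.81403460e-01,  3.85580859e-01,  6.61927315e-03, -5.09824336e-04,
       -1.19399172e+00, -2.58552204e-01]), 'joint_vel': array([-0.00092416, -0.00116486, -0.00050835,  0.00063744,  0.00118403,
        0.00018457]), 'joint_efforts': array([-2.62035755e-04, -3.92285550e+01,  1.88397181e+01,  4.18632209e+00,
       -4.65781748e-03,  4.70092552e-07]), 'position': array([ 202.82633096, -590.5553398 ,  230.20273956]), 'ee_rot': array([-1.64574071e-01,  9.86364109e-01,  1.08047052e-03, -2.27723497e-04]), 'contact_force': array([ 0.60649563, -0.03514965, -0.52525367]), 'wrist_torque': array([0.03117803, 0.00011451, 0.00843912]), 'gripper_width': 85.43128203281219}
side [[496.4, 0.0, 256.1], [0.0, 496.4, 202.1], [0.0, 0.0, 1.0]] [0.0633424 0.        0.        0.        0.       ] [[-0.87, 0.26, -0.42, -85.38], [-0.49, -0.49, 0.72, 1067.45], [-0.02, 0.84, 0.55, 901.02], [0.0, 0.0, 0.0, 1.0]]
top [[409.1, 0.0, 255.6], [0.0, 409.1, 188.9], [0.0, 0.0, 1.0]] [0.00550337 0.         0.         0.         0.        ] [[0.04, 0.98, -0.2, 308.44], [-1.0, 0.04, -0.01, 8.28], [0.0, 0.2, 0.98, 1260.41], [0.0, 0.0, 0.0, 1.0]]
wrist [[291.7, 0.0, 254.2], [0.0, 291.7, 193.1], [0.0, 0.0, 1.0]] [-0.06894167  0.          0.          0.          0.        ] [[-0.32, -0.91, -0.24, 141.51], [0.95, -0.31, -0.09, -611.93], [0.0, -0.26, 0.97, 373.5], [0.0, 0.0, 0.0, 1.0]]
```

```bash
ls; date
```

```text
h.py
pics
side0.npz
top0.npz
wrist0.npz
Sat Dec  5 22:37:36 UTC 2026
```

View pics/top0.png

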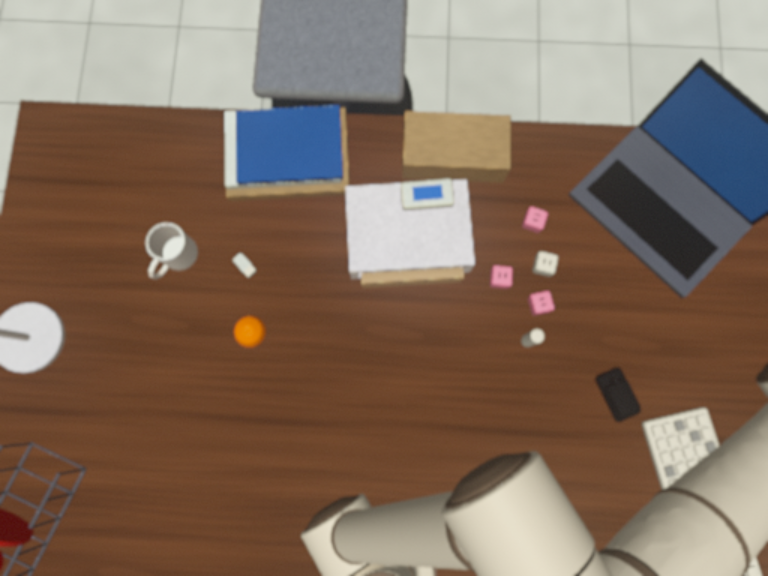

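View pics/side0.png

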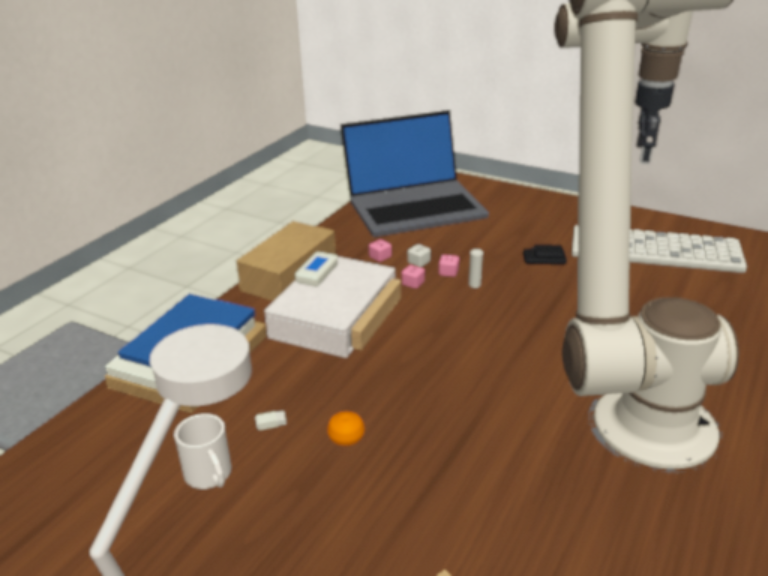

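The top view shows four cubes. Three are pink, at (536,218), (502,276) and (542,302). One is white, at (545,263), and it is the only one that fits "white charger with two slots". The white and wood organiser is at (410,230), with its wood front at (412,277). Next I'll enlarge the charger and measure.

```bash
cat > m.py <<'E'
from h import *
t=np.load('top0.npz');s=np.load('side0.npz')
ct=cam('top');cs=cam('side')
def tri(a,b):
    o1,v1=rays(ct,[a]);o2,v2=rays(cs,[b]);v1=v1[0];v2=v2[0]
    A=np.c_[v1,-v2];x=np.linalg.lstsq(A,o2-o1,rcond=None)[0]
    p,q=o1+x[0]*v1,o2+x[1]*v2
    return (p+q)/2,np.linalg.norm(p-q)
E
python3 - <<'E'
from m import *
a=cv2.resize(t['im'][125:215,305:395],(540,540),interpolation=cv2.INTER_CUBIC);cv2.imwrite('pics/ct.png',a)
a=cv2.resize(s['im'][145:205,235:325],(780,520),interpolation=cv2.INTER_CUBIC);cv2.imwrite('pics/cs.png',a)
a=cv2.resize(t['im'][110:200,220:325],(700,600),interpolation=cv2.INTER_CUBIC);cv2.imwrite('pics/ot.png',a)
a=cv2.resize(s['im'][160:240,170:276],(795,600),interpolation=cv2.INTER_CUBIC);cv2.imwrite('pics/os.png',a)
E
```

```text
(no output)
```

View pics/ct.png

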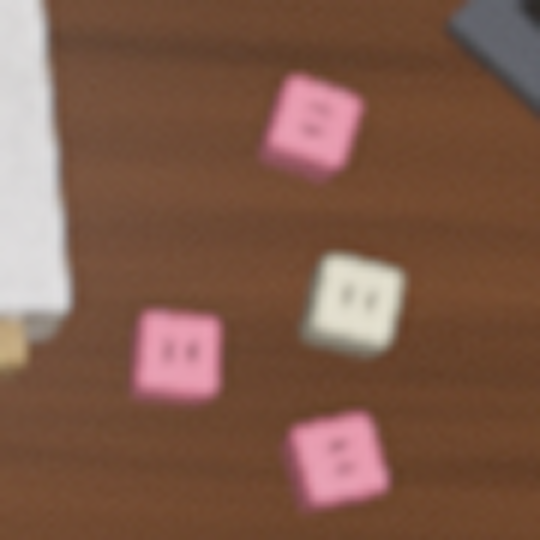

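View pics/cs.png

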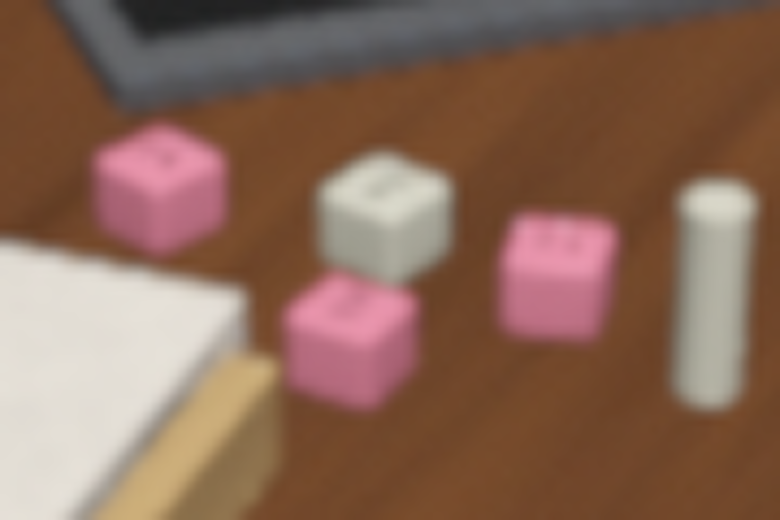

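View pics/ot.png

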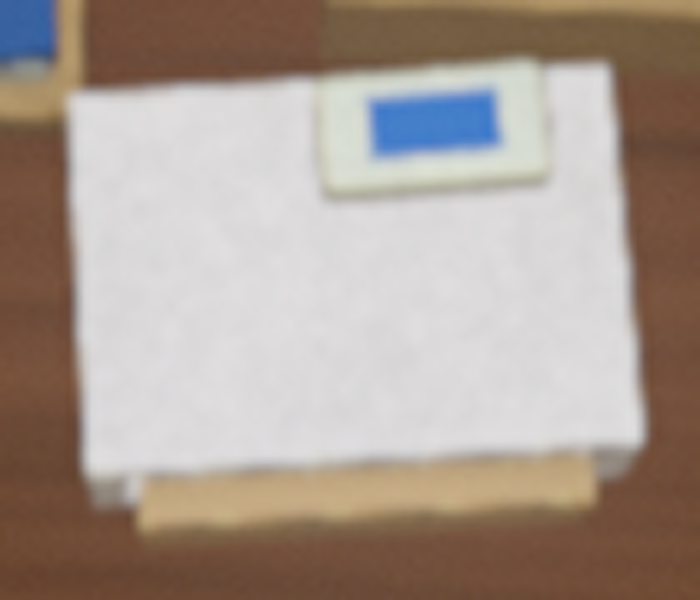

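View pics/os.png

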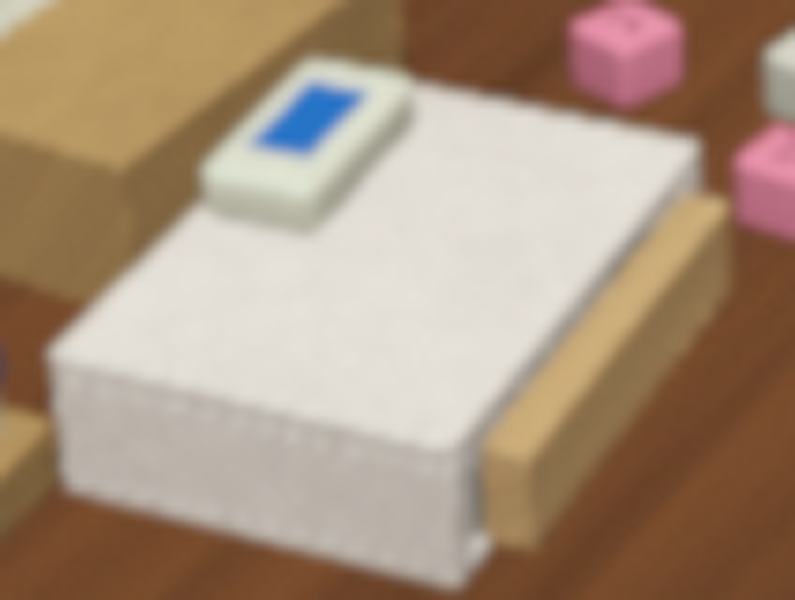

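```bash
cat > m2.py <<'E'
from m import *
def T(u,v,x0,y0,s): return ((u+.5)/s-.5+x0,(v+.5)/s-.5+y0)
P=lambda n,a,b:print(n,tri(a,b)[0].round(1),round(tri(a,b)[1],1))
ot=lambda u,v:T(u,v,220,110,20/3); os_=lambda u,v:T(u,v,170,160,7.5)
c_t=lambda u,v:T(u,v,305,125,6); c_s=lambda u,v:T(u,v,235,145,26/3)
P('FLtop',ot(85,473),os_(456,445));P('FRtop',ot(643,440),os_(698,140));P('BL',ot(70,92),os_(50,352))
P('panFL',ot(138,530),os_(537,450));P('panFR',ot(596,502),os_(730,212))
print('pan plane55',plane(ct,[ot(138,530),ot(596,502)],55).round(1).tolist())
print('top plane68',plane(ct,[ot(85,473),ot(643,440),ot(610,63),ot(70,92)],68).round(1).tolist())
P('charger top c',c_t(361,297),c_s(386,190))
print('plane34',plane(ct,[c_t(361,297),c_t(322,254),c_t(405,268),c_t(397,345),c_t(313,328)],34).round(1).tolist())
print('side plane34',plane(cs,[c_s(386,190),c_s(385,150),c_s(455,193),c_s(390,234),c_s(316,188)],34).round(1).tolist())
# pinks and glue
print('pinks top',plane(ct,[c_t(318,120),c_t(180,352),c_t(337,458)],34).round(1).tolist())
hsv=cv2.cvtColor(t['im'],cv2.COLOR_BGR2HSV)
print('glue',plane(ct,[(537/1.5,336/1.5)],85).round(1), 'mouse',plane(ct,[(618/1.5,394/1.5)],30).round(1))
# depth check
pts=[c_t(361,297),ot(370,300),ot(370,500)]
print('depth',depthpts(ct,pts,t['d']).round(1).tolist())
E
python3 m2.py
```

```text
FLtop [572.   88.1  70.6] 3.8
FRtop [ 599.8 -160.4   69. ] 0.3
BL [753.2 105.4  67.2] 2.0
panFL [549.7  63.9  60.2] 2.5
panFR [ 574.6 -142.4   49.1] 0.9
pan plane55 [[551.9, 64.7, 55.0], [573.7, -141.5, 55.0]]
top plane68 [[574.3, 89.1, 68.0], [600.2, -160.5, 68.0], [778.7, -142.8, 68.0], [753.9, 105.7, 68.0]]
charger top c [ 619.7 -316.4   30.5] 1.8
plane34 [[619.7, -315.2, 34.0], [641.6, -295.4, 34.0], [636.0, -338.0, 34.0], [595.2, -333.3, 34.0], [602.3, -290.5, 34.0]]
side plane34 [[616.0, -311.1, 34.0], [631.9, -341.1, 34.0], [589.8, -321.8, 34.0], [598.0, -279.6, 34.0], [642.3, -299.3, 34.0]]
pinks top [[713.7, -293.8, 34.0], [586.8, -222.5, 34.0], [535.2, -302.2, 34.0]]
glue [[ 457.8 -280.8   85. ]] mouse [[ 356.9 -452.9   30. ]]
depth [[619.8, -315.3, 33.4], [660.8, -35.9, 65.9], [570.3, -39.4, 54.7]]
```

```bash
cat > g.py <<'E'
from h import *
import sys
# usage: g.py x y z yawdeg(of -toolx)
st=arm.read_state();M=R.from_quat(st['ee_rot']).as_matrix();p=np.array(st['position'])
yaw=np.degrees(np.arctan2(-M[1,0],-M[0,0]))
x,y,z,w=map(float,sys.argv[1:5])
turn=-((w-yaw+180)%360-180)
M2=R.from_euler('z',-np.radians(turn)).as_matrix()@M
d=np.array([x,y,z])-p
print('clock',st['clock'],'yaw',yaw.round(2),'toolz',M[:,2].round(4),'turn',turn.round(2),'pos',p.round(1))
print('shift before turn',(M.T@d).round(1),'after turn',(M2.T@d).round(1),'F',st['contact_force'].round(2),'w',st['gripper_width'])
E
python3 g.py 510 -43.5 130 5.9
```

```text
clock 0.15 yaw 18.94 toolz [-6.0e-04  1.5e-03 -1.0e+00] turn 13.04 pos [ 202.9 -590.7  230.5]
shift before turn [-468.2  417.7  101.1] after turn [-361.8  512.6  101.3] F [-0.49  1.05 -0.7 ] w 85.44727615817045
```

Emit:
drive_tool([
  [0,0,0,6.52,0],
  [0,0,0,6.52,0],
  [-0.0213,0.0302,0.006,0,0],
  [-0.0213,0.0302,0.006,0,0],
  [-0.0213,0.0302,0.006,0,0],
  [-0.0213,0.0302,0.006,0,0],
  [-0.0213,0.0302,0.006,0,0],
  [-0.0213,0.0302,0.006,0,0],
  [-0.0213,0.0302,0.006,0,0],
  [-0.0213,0.0302,0.006,0,0],
  [-0.0213,0.0302,0.006,0,0],
  [-0.0213,0.0302,0.006,0,0],
  [-0.0213,0.0302,0.006,0,0],
  [-0.0213,0.0302,0.006,0,0],
  [-0.0213,0.0302,0.006,0,0],
  [-0.0213,0.0302,0.006,0,0],
  [-0.0213,0.0302,0.006,0,0],
  [-0.0213,0.0302,0.006,0,0],
  [-0.0213,0.0302,0.006,0,0],
  [0,0,0,0,0],
])

```text
clock: 2.15
position: [512.1, -40.1, 128.4]
ee_rot: [-0.054, 0.999, -0.0, -0.0]
contact_force: [-0.0, -0.8, -0.2]
gripper_width: 0.2
```

```bash
python3 g.py 525 -42.2 26 5.9; python3 - <<'E'
from h import *
for n in ['wrist','side']:
    st=arm.read_state();im,d=arm.get_image(n);cv2.imwrite(f'pics/{n}1.png',im);np.savez(f'{n}1.npz',im=im,d=d,q=st['ee_rot'],p=st['position'])
E
```

```text
clock 2.15 yaw 6.16 toolz [-1.e-04 -1.e-04 -1.e+00] turn 0.26 pos [512.1 -40.1 128.4]
shift before turn [-12.7  -3.4 102.4] after turn [-12.7  -3.4 102.4] F [-0.04 -0.75 -0.19] w 0.15246988154375657
```

View pics/wrist1.png

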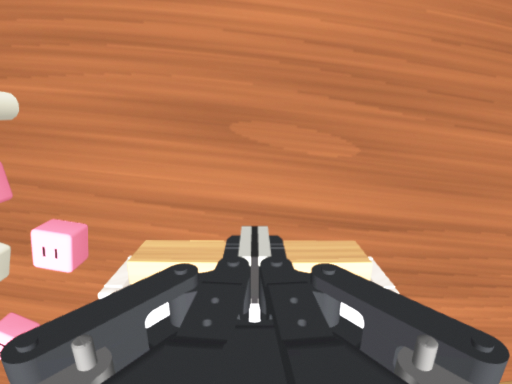

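View pics/side1.png

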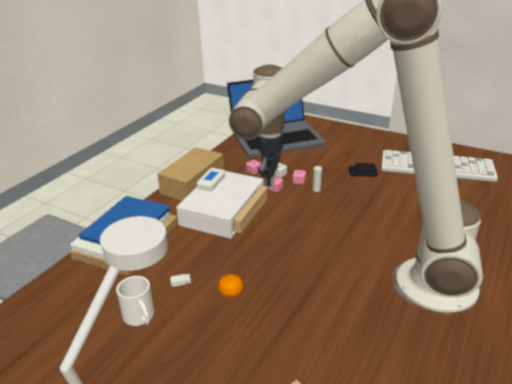

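The wrist view shows the closed fingers centred on the wood panel front (130–370 px, row 250), so I'll go down in front of it.

Emit:
drive_tool([
  [0,-0.001,0.02,0,0],
  [0,-0.001,0.03,0,0],
  [0,-0.001,0.03,0,0],
  [-0.005,0,0.02,0,0],
  [-0.008,0,0,0,0],
  [0,0,0,0,0],
  [0,0,0,0,0],
])

```text
clock: 2.95
position: [524.5, -45.0, 30.6]
ee_rot: [-0.051, 0.999, 0.0, 0.001]
contact_force: [-0.5, 0.9, 0.2]
gripper_width: 0.1
```

```bash
python3 g.py 551 -39 27 5.9
```

```text
clock 2.95 yaw 5.89 toolz [ 2.5e-03  4.0e-04 -1.0e+00] turn -0.01 pos [524.5 -45.   30.6]
shift before turn [-26.9   3.2   3.7] after turn [-26.9   3.2   3.7] F [-0.53  0.87  0.25] w 0.12277573079810922
```

Emit:
drive_tool([
  [-0.005,0.001,0,0,0],
  [-0.005,0.001,0,0,0],
  [-0.005,0.001,0,0,0],
  [-0.003,0,0,0,0],
  [-0.002,0,0,0,0],
  [-0.001,0,0,0,0],
  [0,0,0,0,0],
])

```text
clock: 3.65
position: [544.1, -39.6, 29.2]
ee_rot: [-0.052, 0.999, -0.0, -0.0]
contact_force: [0.3, -0.4, -0.6]
gripper_width: -0.3
```

Emit:
drive_tool([
  [-0.001,0,0,0,0],
  [-0.001,0,0,0,0],
  [0,0,0,0,0],
])

```text
clock: 3.95
position: [546.2, -39.4, 29.3]
ee_rot: [-0.052, 0.999, 0.0, 0.0]
contact_force: [0.7, 0.1, -0.7]
gripper_width: -0.2
```

Emit:
drive_tool([
  [-0.001,0,0,0,0],
  [-0.001,0,0,0,0],
  [0,0,0,0,0],
])

```text
clock: 4.25
position: [548.3, -39.2, 29.3]
ee_rot: [-0.052, 0.999, 0.0, 0.0]
contact_force: [0.2, 0.5, -0.0]
gripper_width: 0.2
```

Emit:
drive_tool([
  [-0.001,0,0,0,0],
  [-0.001,0,0,0,0],
  [0,0,0,0,0],
])

```text
clock: 4.55
position: [550.3, -38.9, 29.3]
ee_rot: [-0.052, 0.999, 0.0, 0.0]
contact_force: [0.4, -0.0, 0.0]
gripper_width: -0.2
```

Emit:
drive_tool([
  [-0.001,0,0,0,0],
  [0,0,0,0,0],
])

```text
clock: 4.75
position: [551.2, -38.9, 29.3]
ee_rot: [-0.052, 0.999, -0.0, 0.0]
contact_force: [-0.8, -0.8, -0.1]
gripper_width: -0.5
```

Emit:
drive_tool([
  [-0.001,0,0,0,0],
  [0,0,0,0,0],
])

```text
clock: 4.95
position: [552.2, -38.8, 29.3]
ee_rot: [-0.052, 0.999, 0.0, 0.0]
contact_force: [-0.6, -0.6, -0.5]
gripper_width: 0.0
```

Emit:
drive_tool([
  [-0.001,0,0,0,0],
  [0,0,0,0,0],
])

```text
clock: 5.15
position: [553.0, -38.7, 29.3]
ee_rot: [-0.052, 0.999, -0.0, -0.0]
contact_force: [-0.5, -0.1, 0.1]
gripper_width: -0.1
```

Emit:
drive_tool([
  [-0.001,0,0,0,0],
  [0,0,0,0,0],
])

```text
clock: 5.35
position: [553.1, -38.8, 29.1]
ee_rot: [-0.051, 0.999, -0.0, -0.001]
contact_force: [-3.0, -0.1, 1.7]
gripper_width: 0.0
```

Emit:
drive_tool([
  [-0.001,0,0,0,0],
  [0,0,0,0,0],
])

```text
clock: 5.55
position: [553.8, -38.7, 29.1]
ee_rot: [-0.051, 0.999, -0.0, -0.001]
contact_force: [-4.5, 0.2, 2.9]
gripper_width: -0.1
```

Emit:
drive_tool([
  [-0.001,0,0,0,0],
  [-0.001,0,0,0,0],
  [-0.001,0,0,0,0],
  [-0.001,0,0,0,0],
  [-0.001,0,0,0,0],
  [0,0,0,0,0],
])

```text
clock: 6.15
position: [559.2, -38.1, 29.0]
ee_rot: [-0.051, 0.999, -0.0, -0.001]
contact_force: [-4.8, 0.5, 2.3]
gripper_width: -0.1
```

Emit:
drive_tool([
  [-0.0007,0,0,0,0],
  [-0.0003,0,0,0,0],
  [0,0,0,0,0],
])

```text
clock: 6.45
position: [560.3, -38.0, 29.0]
ee_rot: [-0.051, 0.999, -0.0, -0.001]
contact_force: [-4.9, 0.4, 2.2]
gripper_width: -0.1
```

Emit:
drive_tool([
  [-0.0007,0,0,0,0],
  [-0.0003,0,0,0,0],
  [0,0,0,0,0],
])

```text
clock: 6.75
position: [561.7, -37.9, 29.0]
ee_rot: [-0.051, 0.999, -0.0, -0.0]
contact_force: [-3.9, -0.5, 0.7]
gripper_width: 0.0
```

Emit:
drive_tool([
  [-0.0007,0,0,0,0],
  [-0.0003,0,0,0,0],
  [0,0,0,0,0],
])

```text
clock: 7.05
position: [562.9, -37.7, 29.1]
ee_rot: [-0.052, 0.999, -0.0, -0.0]
contact_force: [-4.1, -0.6, -0.7]
gripper_width: 0.4
```

Emit:
drive_tool([
  [-0.0007,0,0,0,0],
  [-0.0003,0,0,0,0],
  [0,0,0,0,0],
])

```text
clock: 7.35
position: [563.8, -37.6, 29.1]
ee_rot: [-0.051, 0.999, -0.0, -0.0]
contact_force: [-4.7, -0.3, -1.4]
gripper_width: 0.2
```

Emit:
drive_tool([
  [-0.0007,0,0,0,0],
  [-0.0003,0,0,0,0],
  [0,0,0,0,0],
])

```text
clock: 7.65
position: [564.8, -37.5, 29.1]
ee_rot: [-0.052, 0.999, -0.0, -0.0]
contact_force: [-4.6, -1.3, -0.9]
gripper_width: 0.2
```

Emit:
drive_tool([
  [-0.0007,0,0,0,0],
  [-0.0003,0,0,0,0],
  [0,0,0,0,0],
])

```text
clock: 7.95
position: [565.2, -37.5, 29.1]
ee_rot: [-0.051, 0.999, -0.0, -0.001]
contact_force: [-6.4, -1.6, -0.8]
gripper_width: 0.1
```

Emit:
drive_tool([
  [-0.0007,0,0,0,0],
  [-0.0003,0,0,0,0],
  [0,0,0,0,0],
])

```text
clock: 8.25
position: [565.4, -37.5, 29.1]
ee_rot: [-0.051, 0.999, -0.0, -0.002]
contact_force: [-7.3, 0.1, 0.3]
gripper_width: -0.2
```

Emit:
drive_tool([
  [-0.0007,0,0,0,0],
  [-0.0003,0,0,0,0],
  [0,0,0,0,0],
])

```text
clock: 8.55
position: [565.5, -37.4, 29.1]
ee_rot: [-0.051, 0.999, -0.0, -0.003]
contact_force: [-9.6, -0.3, 3.1]
gripper_width: 0.3
```

The force has risen to 9.6 N with almost no travel, so this is the stop. I'll hold, then withdraw.

Emit:
drive_tool([
  [0,0,0,0,0],
  [0,0,0,0,0],
  [0,0,0,0,0],
  [0,0,0,0,0],
  [0.01,0,0,0,0],
  [0.02,0,0,0,0],
  [0.02,0,0,0,0],
  [0.02,0,0,0,0],
  [0.02,0,0,0,0],
  [0.02,0,0,0,0],
  [0,0,-0.03,0,0.085],
  [0,0,-0.04,0,0.085],
  [0,0,-0.04,0,0.085],
  [0,0,0,0,0.085],
])

```text
clock: 9.95
position: [465.5, -47.3, 146.4]
ee_rot: [-0.053, 0.999, 0.001, 0.011]
contact_force: [0.6, 0.3, 0.4]
gripper_width: 57.9
```

```bash
python3 g.py 619 -314.5 120 -7.5; python3 - <<'E'
from h import *
for n in ['wrist','side']:
    st=arm.read_state();im,d=arm.get_image(n);cv2.imwrite(f'pics/{n}2.png',im);np.savez(f'{n}2.npz',im=im,d=d,q=st['ee_rot'],p=st['position'])
E
```

```text
clock 9.95 yaw 6.05 toolz [ 0.021   0.0028 -0.9998] turn 13.55 pos [465.5 -47.3 146.4]
shift before turn [-123.9 -281.9   28.9] after turn [-186.5 -244.9   30.3] F [0.56 0.3  0.44] w 57.874344475255825
```

View pics/side2.png

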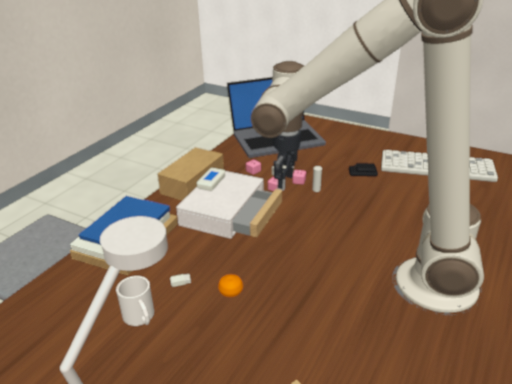

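The drawer has sprung out; its open tray shows at (255,212) in the side view. Next I go near the charger, stopping short of it for a wrist look.

Emit:
drive_tool([
  [0,0,0,6.8,0.085],
  [0,0,0,6.75,0.085],
  [-0.012,-0.025,0,0,0.085],
  [-0.012,-0.025,0,0,0.085],
  [-0.012,-0.025,0,0,0.085],
  [-0.012,-0.025,0,0,0.085],
  [-0.012,-0.025,0,0,0.085],
  [-0.012,-0.025,0,0,0.085],
  [-0.012,-0.025,0,0,0.085],
  [-0.012,-0.025,0,0,0.085],
  [-0.012,-0.025,0,0,0.085],
  [-0.012,-0.02,0,0,0.085],
  [0,0,0,0,0.085],
  [0,0,0,0,0.085],
])

```text
clock: 11.45
position: [544.8, -307.4, 137.6]
ee_rot: [0.067, 0.998, 0.0, -0.001]
contact_force: [-0.8, 0.8, 0.5]
gripper_width: 85.0
```

```bash
python3 g.py 619 -314.5 5 -7.5; python3 - <<'E'
from h import *
for n in ['wrist','top']:
    st=arm.read_state();im,d=arm.get_image(n);cv2.imwrite(f'pics/{n}3.png',im);np.savez(f'{n}3.npz',im=im,d=d,q=st['ee_rot'],p=st['position'])
E
```

```text
clock 11.45 yaw -7.69 toolz [-1.2e-03  5.0e-04 -1.0e+00] turn -0.19 pos [ 544.8 -307.4  137.6]
shift before turn [-74.6   2.9 132.5] after turn [-74.6   2.6 132.5] F [-0.81  0.84  0.47] w 84.99964024380067
```

View pics/wrist3.png

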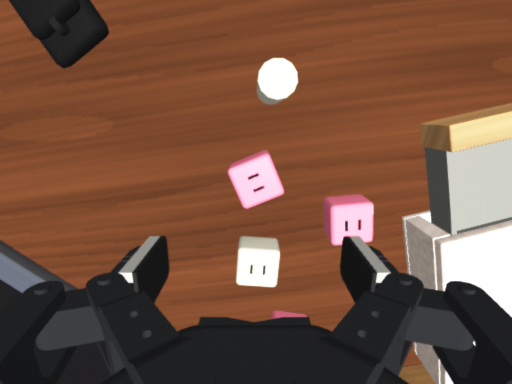

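View pics/top3.png

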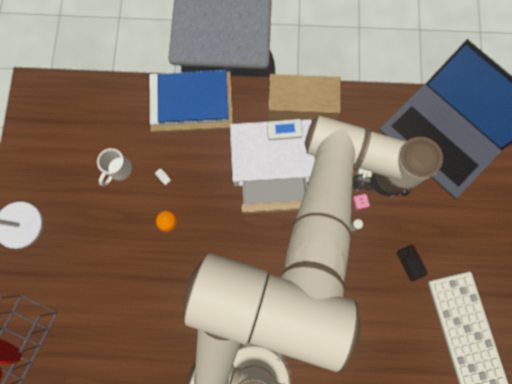

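The white cube with two dark slots sits at (258,262) in the wrist view, roughly centred between the fingers. I'll enlarge it and measure.

```bash
python3 - <<'E'
from h import *
f=np.load('wrist3.npz');st=dict(ee_rot=f['q'],position=f['p']);c=cam('wrist',st)
cv2.imwrite('pics/cw.png',cv2.resize(f['im'][225:300,225:295],(560,600),interpolation=cv2.INTER_CUBIC))
hsv=cv2.cvtColor(f['im'],cv2.COLOR_BGR2HSV)
m=((hsv[...,1]<60)&(hsv[...,2]>235)).astype(np.uint8);m[:228]=0;m[:,:232]=0;m[295:]=0;m[:,285:]=0
print(m.sum());ys,xs=np.nonzero(m)
r=cv2.minAreaRect(np.c_[xs,ys].astype(np.float32));print(r)
b=cv2.boxPoints(r);print(b.round(1).tolist());print(plane(c,b,34).round(1).tolist(),plane(c,[r[0]],34))
print(depthpts(c,[(258,272)],f['d']))
E
```

```text
1429
((257.7264709472656, 267.0558776855469), (40.7258415222168, 36.8143196105957), 4.398705005645752)
[[236.0, 283.79998779296875], [238.8000030517578, 247.10000610351562], [279.3999938964844, 250.3000030517578], [276.6000061035156, 287.0]]
[[632.7, -337.1, 34.0], [594.8, -328.6, 34.0], [603.0, -291.8, 34.0], [641.3, -298.7, 34.0]] [[ 617.49538491 -313.99333749   34.        ]]
[[ 622.86893551 -314.43667595   33.77311826]]
```

View pics/cw.png

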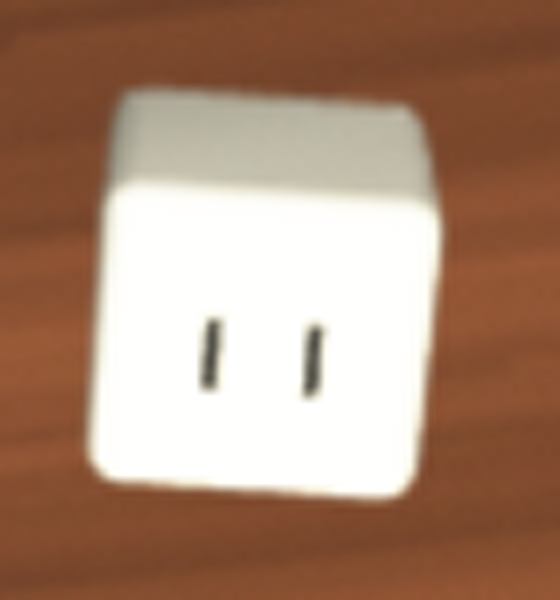

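The top and wrist views agree: centre about (618.5, -314.3), top at 34 mm (depth 33.4–33.8), yaw about -11°.

```bash
python3 g.py 618.5 -314.3 5 -11
```

```text
clock 11.55 yaw -7.61 toolz [-8.e-04  3.e-04 -1.e+00] turn 3.39 pos [ 544.7 -306.6  138.5]
shift before turn [-74.2   2.1 133.4] after turn [-74.    6.5 133.4] F [-0.42 -0.2   0.6 ] w 85.53047821635937
```

Emit:
drive_tool([
  [0,0,0,3.4,0.085],
  [-0.037,0.0035,0,0,0.085],
  [-0.037,0.003,0,0,0.085],
  [0,0,0.025,0,0.085],
  [0,0,0.035,0,0.085],
  [0,0,0,0,0.085],
  [0,0,0,0,0.085],
])

```text
clock: 12.25
position: [618.8, -314.5, 79.4]
ee_rot: [0.095, 0.995, -0.0, -0.001]
contact_force: [0.4, 0.9, 0.1]
gripper_width: 85.1
```

```bash
python3 g.py 618.5 -314.3 6 -11
```

```text
clock 12.25 yaw -10.95 toolz [-1.2e-03 -5.0e-04 -1.0e+00] turn 0.05 pos [ 618.8 -314.5   79.4]
shift before turn [ 0.2  0.2 73.4] after turn [ 0.2  0.2 73.4] F [0.39 0.95 0.11] w 85.09755191632946
```

Emit:
drive_tool([
  [0,0,0.03,0,0.085],
  [0,0,0.03,0,0.085],
  [0,0,0.013,0,0.085],
  [0,0,0,0,0.085],
  [0,0,0,0,0.03],
  [0,0,0,0,0.03],
  [0,0,0,0,0.03],
  [0,0,0,0,0.03],
  [0,0,0,0,0.03],
  [0,0,0,0,0.03],
  [0,0,0,0,0.03],
])

```text
clock: 13.35
position: [620.1, -315.4, 8.3]
ee_rot: [0.096, 0.995, -0.001, 0.002]
contact_force: [-0.4, 0.8, 7.1]
gripper_width: 38.9
```

Emit:
drive_tool([
  [0,0,0,0,0.03],
  [0,0,-0.02,0,0.03],
  [0,0,-0.04,0,0.03],
  [0,0,-0.05,0,0.03],
  [0,0,-0.02,0,0.03],
  [0,0,0,0,0.03],
])

```text
clock: 13.95
position: [620.8, -315.8, 141.1]
ee_rot: [0.096, 0.995, -0.001, 0.004]
contact_force: [0.4, -0.1, -2.0]
gripper_width: 39.1
```

```bash
python3 - <<'E'
from h import *
for n in ['wrist','side']:
    st=arm.read_state();im,d=arm.get_image(n);cv2.imwrite(f'pics/{n}4.png',im);np.savez(f'{n}4.npz',im=im,d=d,q=st['ee_rot'],p=st['position'])
E
```

```text
(no output)
```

View pics/wrist4.png

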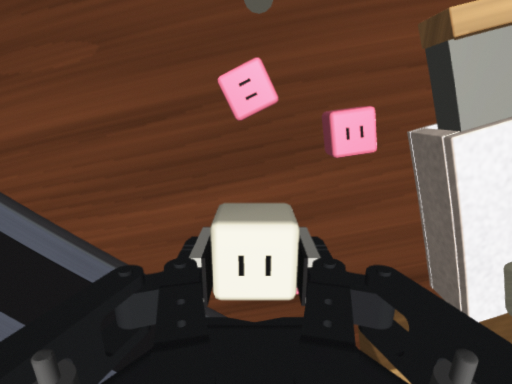

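View pics/side4.png

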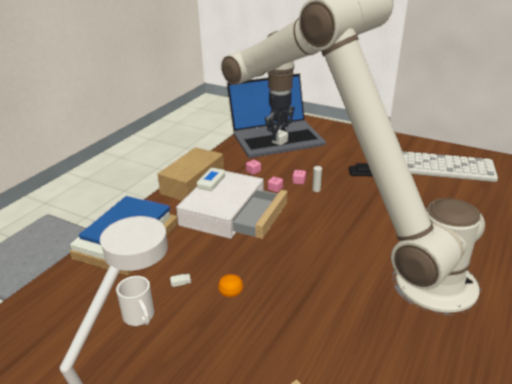

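```bash
python3 - <<'E'
from h import *
im,d=arm.get_image('top');cv2.imwrite('pics/top5.png',cv2.resize(im[100:230,200:360],(738,600),interpolation=cv2.INTER_CUBIC));np.savez('top5.npz',im=im,d=d)
f=np.load('side4.npz');cv2.imwrite('pics/s4c.png',cv2.resize(f['im'][165:245,205:300],(712,600),interpolation=cv2.INTER_CUBIC))
E
python3 g.py 551 -39.6 140 5.9
```

```text
clock 14.1 yaw -11.07 toolz [-0.003   0.0017 -1.    ] turn -16.97 pos [ 617.6 -314.5  134.5]
shift before turn [118.2 257.   -4.8] after turn [ 38.  280.3  -5.1] F [ 0.    0.29 -2.04] w 38.97860121599947
```

View pics/top5.png

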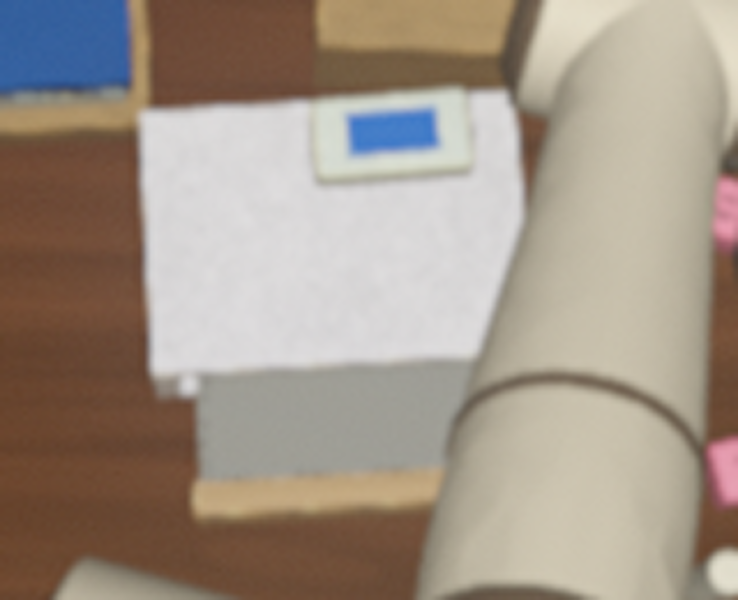

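View pics/s4c.png

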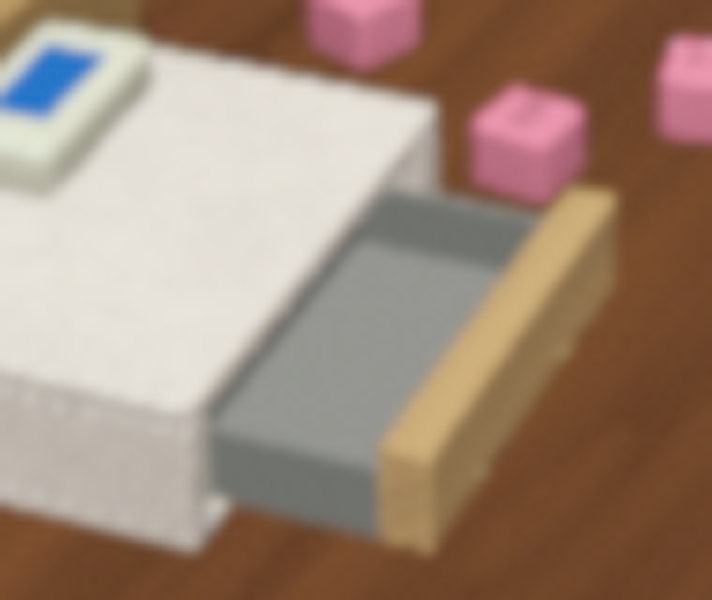

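```bash
python3 - <<'E'
from m import *
T=lambda u,v,x0,y0,s:((u+.5)/s-.5+x0,(v+.5)/s-.5+y0)
L=T(194,518,200,100,738/160)
print(plane(ct,[L,T(204,478,200,100,738/160)],55).round(1).tolist())
s4=lambda u,v:T(u,v,205,165,7.5)
print('side pan front L,R, back L,R',plane(cs,[s4(436,455),s4(618,200),s4(388,443),s4(575,188)],55).round(1).tolist())
print(tri(L,s4(436,455)))
t5=np.load('top5.npz');w=T(330,420,200,100,738/160);ws=s4(350,350)
print('floor depth',depthpts(ct,[w],t5['d']),depthpts(cs,[ws],np.load('side4.npz')['d']))
E
```

```text
[[482.9, 57.0, 55.0], [509.3, 51.9, 55.0]]
side pan front L,R, back L,R [[482.6, 52.6, 55.0], [502.9, -145.7, 55.0], [502.9, 54.4, 55.0], [523.5, -145.8, 55.0]]
(array([481.5286756 ,  56.51712427,  58.10358091]), np.float64(1.969576336863292))
floor depth [[560.07443405 -29.64301156  10.02920901]] [[582.98997738 -53.26245497   7.80793013]]
```

Emit:
drive_tool([
  [0,0,0,-8.5,0.03],
  [0,0,0,-8.5,0.03],
  [0.0038,0.028,0,0,0.03],
  [0.0038,0.028,0,0,0.03],
  [0.0038,0.028,0,0,0.03],
  [0.0038,0.028,0,0,0.03],
  [0.0038,0.028,0,0,0.03],
  [0.0038,0.028,0,0,0.03],
  [0.0038,0.028,0,0,0.03],
  [0.0038,0.028,0,0,0.03],
  [0.0038,0.028,0,0,0.03],
  [0.0038,0.028,0,0,0.03],
  [0,0,0,0,0.03],
  [0,0,0,0,0.03],
  [0,0,0,0,0.03],
])

```text
clock: 15.6
position: [551.6, -41.1, 135.3]
ee_rot: [-0.052, 0.999, -0.0, -0.001]
contact_force: [0.1, -0.6, -0.7]
gripper_width: 38.7
```

```bash
python3 g.py 551 -39.6 80 5.9;python3 - <<'E'
from h import *
for n in ['wrist']:
    st=arm.read_state();im,d=arm.get_image(n);cv2.imwrite(f'pics/{n}6.png',im);np.savez(f'{n}6.npz',im=im,d=d,q=st['ee_rot'],p=st['position'])
E
```

```text
clock 15.6 yaw 5.93 toolz [-2.e-03 -5.e-04 -1.e+00] turn 0.03 pos [551.6 -41.1 135.3]
shift before turn [ 0.3  1.6 55.3] after turn [ 0.3  1.6 55.3] F [ 0.09 -0.58 -0.67] w 38.71785845015811
```

View pics/wrist6.png

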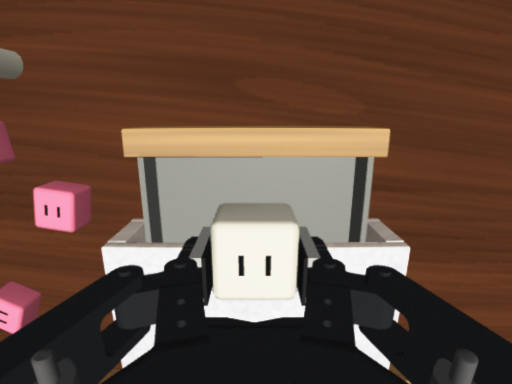

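```bash
python3 - <<'E'
from h import *
f=np.load('wrist6.npz');c=cam('wrist',dict(ee_rot=f['q'],position=f['p']))
P=depthpts(c,[(230,235),(280,235),(230,285),(280,285),(255,228),(255,290)],f['d']);print(P.round(1).tolist())
z=P[:,2].mean();print(plane(c,[(213,226),(298,226),(212,295),(297,295)],z).round(1).tolist())
print('panel inner/outer top',plane(c,[(256,155),(256,129)],55).round(1).tolist(),'carcass edge',plane(c,[(256,244)],68).round(1).tolist())
E
```

```text
[[537.5, -53.1, 162.2], [535.1, -31.7, 162.5], [561.9, -51.1, 162.2], [560.4, -28.3, 160.8], [533.5, -42.7, 161.4], [564.2, -39.5, 160.9]]
[[534.3, -60.7, 161.7], [530.6, -24.5, 161.7], [568.5, -59.0, 161.7], [564.4, -20.0, 161.7]]
panel inner/outer top [[515.8, -43.6, 55.0], [496.3, -45.6, 55.0]] carcass edge [[583.6, -36.5, 68.0]]
```

The charger is centred: x 549.5 against an opening of 516–584. Lowering.

Emit:
drive_tool([
  [0,0,0.025,0,0.03],
  [0,0,0.025,0,0.03],
  [0,0,0.025,0,0.03],
  [0,0,0.02,0,0.03],
  [0,0,0.01,0,0.03],
  [0,0,0,0,0.03],
  [0,0,0,0,0.03],
])

```text
clock: 16.35
position: [552.6, -40.9, 31.8]
ee_rot: [-0.052, 0.999, -0.0, 0.0]
contact_force: [0.7, -0.3, -1.1]
gripper_width: 39.0
```

Emit:
drive_tool([
  [0,0,0.005,0,0.03],
  [0,0,0.004,0,0.03],
  [0,0,0,0,0.03],
])

```text
clock: 16.65
position: [551.7, -40.5, 22.2]
ee_rot: [-0.052, 0.999, 0.0, -0.0]
contact_force: [-0.2, 0.7, -0.6]
gripper_width: 39.0
```

Emit:
drive_tool([
  [0,0,0.001,0,0.03],
  [0,0,0.001,0,0.03],
  [0,0,0,0,0.03],
])

```text
clock: 16.95
position: [551.9, -40.5, 20.3]
ee_rot: [-0.052, 0.999, -0.0, -0.0]
contact_force: [0.6, 0.6, -1.0]
gripper_width: 39.2
```

Emit:
drive_tool([
  [0,0,0.001,0,0.03],
  [0,0,0,0,0.03],
])

```text
clock: 17.15
position: [551.9, -40.5, 19.2]
ee_rot: [-0.052, 0.999, 0.0, -0.0]
contact_force: [-0.2, 0.3, -0.4]
gripper_width: 38.8
```

Emit:
drive_tool([
  [0,0,0.0007,0,0.03],
  [0,0,0,0,0.03],
])

```text
clock: 17.35
position: [551.9, -40.5, 18.5]
ee_rot: [-0.052, 0.999, -0.0, -0.0]
contact_force: [-0.2, 0.5, -1.6]
gripper_width: 39.3
```

Emit:
drive_tool([
  [0,0,0,0,0.045],
  [0,0,0,0,0.05],
  [0,0,0,0,0.06],
  [0,0,0,0,0.06],
  [0,0,0,0,0.06],
  [0,0,-0.02,0,0.06],
  [0,0,-0.03,0,0.06],
  [0,0,-0.04,0,0.06],
  [0,0,-0.04,0,0.06],
  [0,0,0,0,0.06],
  [0,0,0,0,0.06],
])

```text
clock: 18.45
position: [552.2, -40.3, 149.7]
ee_rot: [-0.052, 0.999, 0.0, 0.001]
contact_force: [-0.3, 0.3, -1.4]
gripper_width: 60.1
```

```bash
python3 g.py 463 -48.8 130 5.9;python3 - <<'E'
from h import *
for n in ['wrist']:
    st=arm.read_state();im,d=arm.get_image(n);cv2.imwrite(f'pics/{n}7.png',im);np.savez(f'{n}7.npz',im=im,d=d,q=st['ee_rot'],p=st['position'])
E
```

```text
clock 18.45 yaw 5.95 toolz [ 0.0025  0.001  -1.    ] turn 0.05 pos [552.2 -40.3 149.7]
shift before turn [89.7  0.8 19.5] after turn [89.7  0.7 19.5] F [-0.31  0.32 -1.41] w 60.05456443522824
```

View pics/wrist7.png

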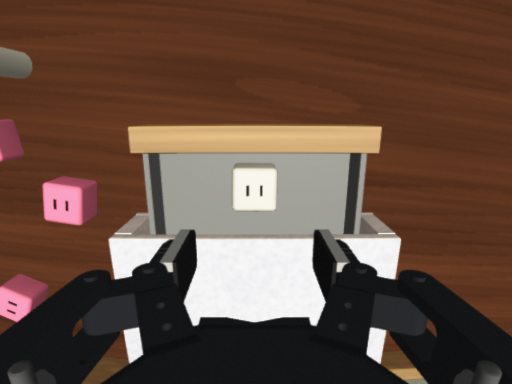

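The charger stands upright in the drawer, at (255,187). Next I back off, close the fingers and go down in front of the panel.

Emit:
drive_tool([
  [0.03,0,0,0,0],
  [0.03,0,0,0,0],
  [0.03,0,0,0,0],
  [0.003,0.001,0,0,0],
  [0,0,0,0,0],
  [0,0,0,0,0],
  [0,0,0.03,0,0],
  [0,0,0.04,0,0],
  [0,0,0.04,0,0],
  [0,0,0.01,0,0],
  [0,0,0,0,0],
  [0,0,0,0,0],
])

```text
clock: 19.7
position: [460.9, -48.9, 29.5]
ee_rot: [-0.052, 0.999, -0.0, 0.001]
contact_force: [0.0, -1.0, -0.1]
gripper_width: -0.1
```

```bash
python3 g.py 553 -39 30 5.9
```

```text
clock 19.7 yaw 6.0 toolz [ 2.e-03  1.e-04 -1.e+00] turn 0.1 pos [460.9 -48.9  29.5]
shift before turn [-92.6   0.2  -0.3] after turn [-92.6   0.4  -0.3] F [ 0.   -0.96 -0.13] w -0.09314936314616999
```

Emit:
drive_tool([
  [-0.004,0,0,0,0],
  [-0.004,0,0,0,0],
  [-0.004,0,0,0,0],
  [-0.004,0,0,0,0],
  [-0.002,0,0,0,0],
  [-0.001,0,0,0,0],
  [-0.001,0,0,0,0],
  [-0.001,0,0,0,0],
  [-0.001,0,0,0,0],
  [-0.001,0,0,0,0],
  [-0.001,0,0,0,0],
  [-0.001,0,0,0,0],
  [-0.001,0,0,0,0],
  [-0.001,0,0,0,0],
  [-0.002,0,0,0,0],
  [-0.002,0,0,0,0],
  [-0.002,0,0,0,0],
  [-0.002,0,0,0,0],
])

```text
clock: 21.5
position: [493.9, -45.6, 28.4]
ee_rot: [-0.052, 0.999, -0.0, -0.0]
contact_force: [-1.9, -0.0, -0.1]
gripper_width: -0.2
```

Contact at about 2 N, and the drawer is moving. Carry on.

Emit:
drive_tool([
  [-0.002,0,0,0,0],
  [-0.002,0,0,0,0],
  [-0.002,0,0,0,0],
  [-0.002,0,0,0,0],
  [-0.002,0,0,0,0],
  [-0.002,0,0,0,0],
  [-0.002,0,0,0,0],
  [-0.002,0,0,0,0],
  [-0.002,0,0,0,0],
  [-0.002,0,0,0,0],
  [-0.002,0,0,0,0],
  [-0.002,0,0,0,0],
  [-0.002,0,0,0,0],
  [-0.002,0,0,0,0],
  [-0.002,0,0,0,0],
])

```text
clock: 23.0
position: [523.7, -42.5, 28.4]
ee_rot: [-0.052, 0.999, -0.0, -0.001]
contact_force: [-4.2, 0.0, -0.5]
gripper_width: -0.1
```

Emit:
drive_tool([
  [-0.002,0,0,0,0],
  [-0.002,0,0,0,0],
  [-0.002,0,0,0,0],
  [-0.002,0,0,0,0],
  [-0.002,0,0,0,0],
  [-0.002,0,0,0,0],
  [-0.002,0,0,0,0],
  [-0.002,0,0,0,0],
  [-0.002,0,0,0,0],
  [-0.002,0,0,0,0],
  [-0.002,0,0,0,0],
  [-0.002,0,0,0,0],
])

```text
clock: 24.2
position: [546.7, -40.1, 28.5]
ee_rot: [-0.052, 0.999, -0.0, -0.001]
contact_force: [-6.1, -0.6, 0.5]
gripper_width: -0.1
```

Emit:
drive_tool([
  [-0.002,0,0,0,0],
  [-0.002,0,0,0,0],
  [-0.002,0,0,0,0],
  [-0.002,0,0,0,0],
  [-0.001,0,0,0,0],
  [-0.001,0,0,0,0],
  [-0.001,0,0,0,0],
  [0,0,0,0,0],
])

```text
clock: 25.0
position: [558.9, -38.8, 28.5]
ee_rot: [-0.052, 0.999, 0.0, -0.0]
contact_force: [-4.8, -1.4, -2.7]
gripper_width: -0.3
```

Emit:
drive_tool([
  [-0.001,0,0,0,0],
  [-0.001,0,0,0,0],
  [-0.001,0,0,0,0],
  [0,0,0,0,0],
])

```text
clock: 25.4
position: [561.7, -38.5, 28.5]
ee_rot: [-0.052, 0.999, -0.0, -0.0]
contact_force: [-5.0, -1.0, -2.9]
gripper_width: 0.3
```

About 8.5 mm past shut now. I'll ease back and feel for the panel staying behind.

Emit:
drive_tool([
  [0.003,0,0,0,0],
  [0.003,0,0,0,0],
  [0.003,0,0,0,0],
  [0.003,0,0,0,0],
  [0.003,0,0,0,0],
  [0,0,0,0,0],
  [0,0,0,0,0],
  [0,0,0,0,0],
])

```text
clock: 26.2
position: [547.4, -39.9, 28.8]
ee_rot: [-0.052, 0.999, 0.0, 0.001]
contact_force: [0.0, 0.4, 0.6]
gripper_width: -0.2
```

```bash
python3 g.py 553 -39 30 5.9; python3 - <<'E'
from h import *
for n in ['side']:
    im,d=arm.get_image(n);cv2.imwrite(f'pics/{n}8.png',cv2.resize(im[130:260,150:330],(792,572),interpolation=cv2.INTER_CUBIC))
E
```

```text
clock 26.2 yaw 5.98 toolz [ 1.e-03  1.e-04 -1.e+00] turn 0.08 pos [547.4 -39.9  28.8]
shift before turn [-5.7  0.3 -1.2] after turn [-5.7  0.3 -1.2] F [0.01 0.4  0.57] w -0.19440508267197812
```

View pics/side8.png

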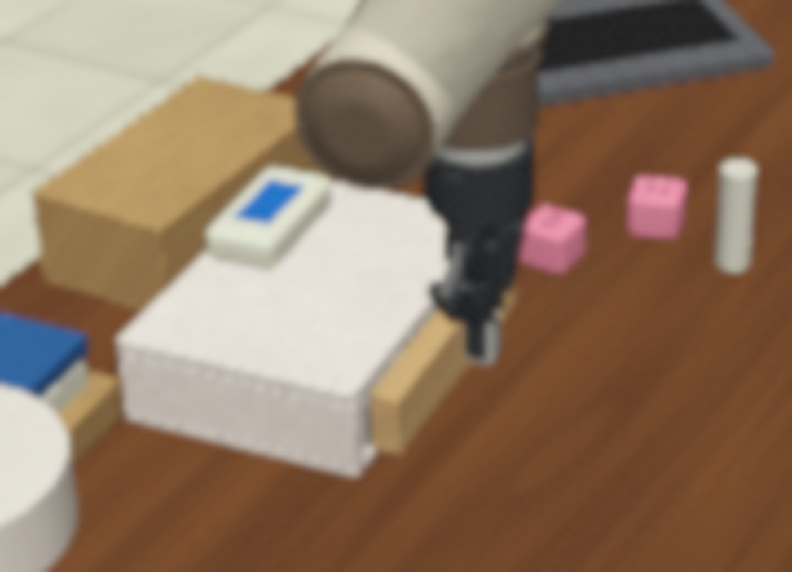

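The drawer is shut and the force is back to zero with the fingers 6 mm clear. I'll retreat and check again.

Emit:
drive_tool([
  [0.01,0,0,0,0],
  [0.03,0,0,0,0],
  [0.04,0,0,0,0],
  [0.02,0,0,0,0],
  [0,0,-0.03,0,0],
  [0,0,-0.04,0,0],
  [0,0,-0.04,0,0],
  [0,0,0,0,0],
  [0,0,0,0,0],
  [0,0,0,0,0],
  [0,0,0,0,0],
  [0,0,0,0,0],
  [0,0,0,0,0],
  [0,0,0,0,0],
  [0,0,0,0,0],
  [0,0,0,0,0],
])

```text
clock: 27.85
position: [447.4, -50.4, 138.5]
ee_rot: [-0.052, 0.999, -0.0, -0.0]
contact_force: [-0.4, 0.1, 0.3]
gripper_width: -0.3
```

```bash
python3 - <<'E'
from m import *
for n in ['side','wrist']:
    st=arm.read_state();im,d=arm.get_image(n);np.savez(n+'9.npz',im=im,d=d,q=st['ee_rot'],p=st['position']);cv2.imwrite(f'pics/{n}9.png',cv2.resize(im[130:260,150:330],(792,572),interpolation=cv2.INTER_CUBIC) if n=='side' else im)
E
```

```text
(no output)
```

View pics/side9.png

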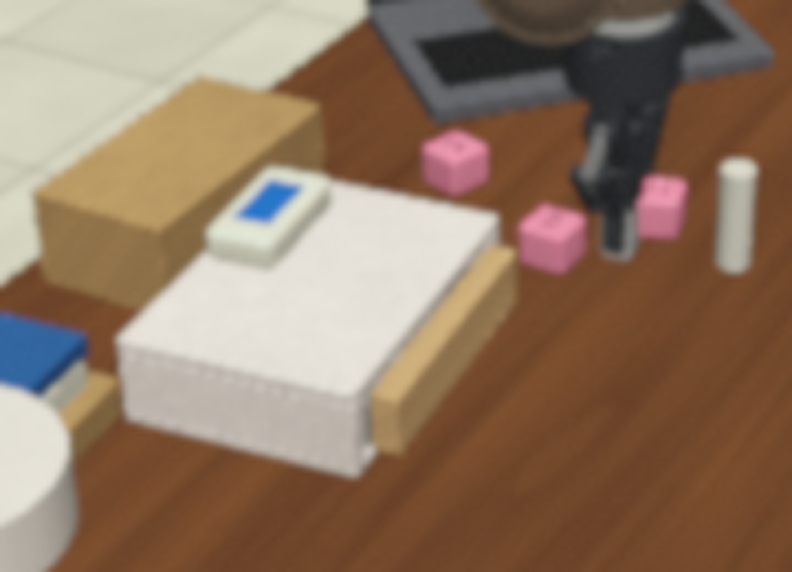

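View pics/wrist9.png

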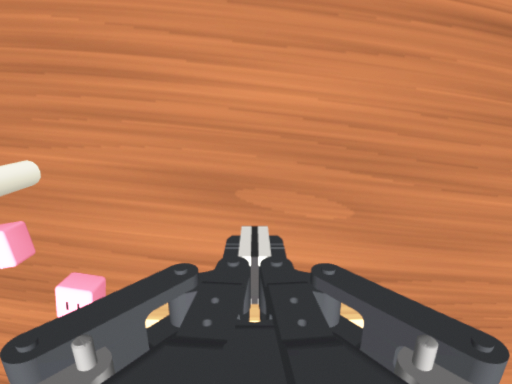

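The drawer is shut and the robot is clear, with bystanders looking unchanged. As a check I'll compare the panel region with the first side picture, then hand in.

```bash
python3 - <<'E'
from m import *
a=s['im'][180:240,220:270];b=np.load('side9.npz')['im'][180:240,220:270]
d=np.abs(a.astype(int)-b).max(2);print('maxdiff',d.max(),(d>30).sum())
sh,_=cv2.phaseCorrelate(*[np.float32(cv2.cvtColor(i,cv2.COLOR_BGR2GRAY)) for i in (a,b)]);print(sh)
arm.job_done()
E
```

```text
maxdiff 11 0
(0.009158594354925498, -0.015742687041147008)
the job is handed in; nothing more can be done
```

The white charger is inside the drawer, and the drawer is latched shut with the arm clear of everything. I handed the job in at about 28 s of the 72 s allowed.

- **Opening:** I pushed the panel in until I felt the stop, about 12 mm past shut. The highest force I read was 9.6 N, though readings only come at the end of each move. After a short hold I withdrew and the drawer sprang out.
- **Charger:** I gripped the white block, not the three pink look-alikes, and set it near the middle of the drawer opening. The wrist camera showed it standing upright in the drawer before I closed it.
- **Closing:** I pushed the drawer about 8.5 mm past shut, with forces up to about 6 N. When I backed off the panel stayed shut and the force fell to zero.

**Last checks:** The panel area in the final side picture matches the first one, shifted by less than 0.02 pixel. In that picture the tissue pack, glue stick and pink blocks look unmoved. I did not look again at the mug, eraser, tangerine or mouse after closing; the arm never went near them. I also could not see the charger once the drawer was shut.

One small disagreement: my views put the charger's turn anywhere from 7° to 25°. I used 11° from the close-up, and the grasp held.

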